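# Clip the gasket tray under the hanging flange

## Robot

A 6-joint arm with a two-finger parallel gripper is mounted at the origin on the work surface. World frame = base frame: x ahead of the robot, y to its left, z up, the work surface at z = 0. Lengths are in m, angles in rad, forces in N, time in s.
With the tool pointing down it reaches from about 0.275 to 0.725 m from the base axis. Payload 5.6 kg.
Tool frame: the origin (TCP) lies midway between the tips of the shut fingers; the grasp point (between the pads) lies 19 mm behind it; z points along the fingers, x is the direction in which the jaws open and shut, and the axes are right-handed (so a half turn about z gives the same grasp; the last joint's range is limited). The gripper opens to 85 mm and grips with 20 to 120 N. Pads are 22 mm wide; open, the fingers measure 114 mm over their backs; the gripper's body (76 mm by 85 mm) begins 54 mm behind the grasp point. The pads swing forward as they close: fully open they stand 13 mm farther back than shut.
Start: joints at [-0.991, 0.255, 0.108, 0, -1.424, -0.285], TCP at [0.16, -0.526, 0.231] pointing down, gripper open.
Joint ranges: [-2.95, 2.95], [-1.21, 1.97], [-1.09, 1.5], [-2.87, 1.71], [-2.94, -0.07], [-3.05, 3.05]. Speed limits (rad/s): [2.57, 2.57, 3.14, 3.14, 3.14, 3.14].

## Interface

Orientations are given as a unit quaternion [x, y, z, w].
In Python, from station import read_state, get_image, camera_model, order gives the robot as it stands. The module is installed in compiled form; this text tells all that it offers.
- The arm moves only by the tool step_arm, never from a script. Its argument "series" is a list of rows, each a list of 4 numbers: the shift along the tool's x, y, z in mm, then the turn about the tool's z in degrees. A call has 1 to 20 rows; each row shifts and turns the commanded pose from where the row before left it, along the tool's axes as they then stand; what a row does not reach is not made up. A row lasts 1/8 s, in which the tool goes at most 62.5 mm and 10.7 degrees, less where a joint would pass 70% of its speed; a pose out of reach is approached as far as the arm can. A call with a gripper value outside its range is refused whole. "gripper" is the finger opening in mm, from 0 to 85.4, set as the call begins (left out, the last holds). The fingers move at their own pace and stop on an object; "grip_force" is the grip in N (left out, the last holds). Time passes only in rows, so rows that do not move let the fingers close. It gives the time, the measured TCP pose, the force and the opening at its end, in the units of the state.
- read_state(): the state, without advancing time (a new reading comes with each control period).
- get_image(name): name is "side" or "top"; returns the picture (480x640x3 uint8, blue, green, red); there is no depth.
- camera_model(name): a dict with "fovy" (degrees; the focal length in pixels is half the picture's height over the tangent of half this angle, whatever the lens; pixels are square), "cx", "cy" (the principal point, pixels), "view" (4x4, takes a point from world to camera coordinates). Camera axes: x right, y down, z forward; pixel columns grow to the right and rows downward; lengths in m; the calibration is good to about 2 mm. A picture is of the moment at which its call begins. camera_model takes no time and is no camera call.
- order.job_done(): hands the job in, once; it reports no verdict.
The state is a dict: "t": time; "joint_pos": joint angles; "joint_velocities": joint speeds; "effort": joint torques, N m; "tcp_pos": TCP position; "tool_rot": TCP orientation; "force": force on the tool from outside, world axes, zero at the start; "torque": the same for the moment, N m; "opening": finger opening in m.
Only numpy, scipy, OpenCV 4.12 (cv2) and the standard library are available. Lean on these libraries where they do the work, as an engineer would, in place of code of your own. Each camera call takes 0.05 s, during which the arm holds its last target.

## Task

On the drying stand a steel blank flange hangs from its rod. Pick up the gasket tray that has the snap hook and hang it from the wire loop under the flange: bring the hook over the loop's bottom wire and press down gently until the wire has passed the sprung latch and the latch has shut again under it, then on down until the wire carries the tray while you still hold it, never loading the stand with more than about 10 N. Keep the tray level all the while. Let go so that it hangs quietly, do not let it drop, and leave everything else on the table where it is.

Things in the scene. Friction and masses are not known exactly. Their poses are not given: they have to be found in the camera images.
- stand: fixed drying stand. Origin on the table top straight below the middle of the hanging wire loop; x is the loop's fore-and-aft axis, away from the robot at yaw 0, z up. Mast 18 mm dia, 410 mm high, at x = +60, y = +120 mm, on a foot plate 160 x 140 x 14 mm; arm 383 mm up, from the mast to above the loop. It carries a rod, a blank flange (62 mm dia, 12 mm thick along x, 0.3 kg) and below it the loop
- clamp (a point): underside of the rod clamp, 368 mm above the stand's origin. The flange swings freely fore and aft (about y) from the rod. Its closed loop of 6 mm wire lies in the stand's y-z plane: bottom wire 28 mm long along y, top wire 78 mm higher, up to 68 mm wide. The rod is set by hand: the bottom wire's centre is 177 to 203 mm above the table, NOT reported: find it by feel or camera
- tray: the gasket tray with the snap hook, loose, about 0.14 kg, metal: round tray 108 mm dia with 14 mm rim, an 8 mm stem at x = -13 mm, a grip to -x and the hook on top, 135 mm high in all. Origin: centre of the underside; x points from the grip to the hook, z up
- grip (a point): centre of the tray's grip, an upright plate 32 mm (x) by 12 mm (y, the direction to pinch) by 44 mm (z); at x = -95, y = 0, z = 85 mm in the tray's frame, axes as the tray's. Empty space around it; a thin arm joins it to the stem
- hook (a point): where the wire's centre lies when fully seated in the hook: x = 0, z = 124 mm in the tray's frame, same axes. The hook is an upside-down U of 8 mm rod in the tray's x-z plane: stem at x = -13 mm, crown above (underside 3 mm, top 11 mm above this point), tip leg at x = +13 mm, its end 24 mm below this point; mouth 18 mm wide, open downward
- latch (a joint): brass latch, a 4 mm wire 17 mm long, closing the hook's mouth 16 mm below hook; hinged on the stem. 0 = shut (level); swings up and inward to 1.35 rad when the wire is pushed in from below; sprung shut. Pushing the wire past it takes about 2 to 4 N (more than the tray's weight); it snaps shut once the wire is within about 3 mm of the seat, where pressing meets the hard crown
- plain_tray: bystander: spare tray of the same kind but with NO hook (its 8 mm stem ends in an 18 mm ball 127 mm up); stays where it is. Origin: centre of its underside
- blank: bystander: loose blank flange, disc 70 mm dia x 17 mm, lying flat; origin: centre of underside
- spanner: bystander: steel spanner lying on the table, about 160 mm long
- rinse: bystander: white closed bottle 60 mm dia x 150 mm; origin: centre of underside
- bolt_bin: bystander: open blue bin 120 x 90 x 50 mm; origin: centre of underside
- beaker: bystander: steel beaker 64 mm dia x 75 mm; origin: centre of underside
- nipple: bystander: standing steel tube 40 mm dia x 60 mm; origin: centre of underside
Mind the look-alikes: they are no part of the job. Leave any blue, green or red look-alike of the tray alone.

How it is judged:
On the way, in this order (a step that is already met when the one before it is completed fails the run):
1. the tray is lifted clear of the table in the gripper (height (world z) of tray above 0.03 m and contact force between tray and the fingers above 1 N), for 0.1 s.
2. the loop's wire, pressed in from below, swings the latch open (value of joint latch above 0.6 rad and contact force between tray and stand above 0.5 N), for 0.02 s.
3. the wire is home in the hook, carrying load, the latch shut below it, the tray still held (x of hook in the frame of stand between -0.02 and 0.02 m and y of hook in the frame of stand between -0.02 and 0.02 m and z of hook in the frame of stand between 0.172 and 0.208 m and value of joint latch below 0.15 rad and contact force between tray and stand above 0.6 N and contact force between tray and the fingers above 0.5 N), for 0.2 s.
At the end, for the whole second after the job is handed in: The tray hangs from the loop, released: hook seat within 20 mm of the stand's loop axis in x and y and 172 to 208 mm above the table (wire above the latch), latch shut (under 0.15 rad), the tray's weight on the stand, tilted less than 8 degrees, slower than 0.05 m/s, not touched by the robot (x of hook in the frame of stand between -0.02 and 0.02 m and y of hook in the frame of stand between -0.02 and 0.02 m and z of hook in the frame of stand between 0.172 and 0.208 m and value of joint latch below 0.15 rad and contact force between tray and stand above 0.6 N and contact force between tray and the arm below 0.05 N and contact force between tray and the fingers below 0.05 N and angle between tray's own z axis and vertical below 0.14 rad and linear speed of tray below 0.05 m/s).
It fails at once if the tray loads the stand, flange or loop with more than 10 N (contact force between tray and stand above 10 N).
It fails at once if the tray is dropped (falls free faster than 0.25 m/s) (contact force between tray and anything else below 0.02 N and linear speed of tray above 0.25 m/s).
It fails at once if a bystander is moved more than 20 mm (distance of any of plain_tray, blank, spanner, rinse, bolt_bin, beaker, nipple from where it was at the start of the episode above 0.02 m).
It fails at once if the tray is tipped by more than 8.5 degrees (angle between tray's own z axis and vertical above 0.15 rad).
It also fails if it takes over 72 s, if anything falls off the work surface, if the arm or the gripper's body presses on something with over 40 N, if the wrist force passes 120 N, or if a joint passes its speed limit or range.

## Working session

There is one attempt and no reset: what is moved stays moved. The work goes in short steps, Python scripts to look and compute and a tool call to move; the robot and the scene stay as the last step left them, time stands still between calls to the robot, and variables do not carry over. Pictures are saved under pics/ and viewed, and the job is handed in when it is done.

Besides the shell and the picture viewer there is one more tool, called after ">>>" as name(argument=value, ...) on one line, values as JSON. step_arm: Moves the arm, as the interface text tells. Its arguments: {"type":"object","properties":{"series":{"type":"array"},"gripper":{"type":"number"},"grip_force":{"type":"number"}},"required":["series"]}

```bash
mkdir -p pics; python3 - <<'E'
from station import *
import cv2
for n in("side","top"):
    im=get_image(n); cv2.imwrite(f"pics/{n}0.png",im)
    m=camera_model(n); print(n,m)
s=read_state(); print(s)
E
```

```text
side {'fovy': 47.911081020369686, 'cx': 323.55627801879075, 'cy': 251.2236503018083, 'view': array([[-0.8320762 , -0.55448962, -0.01380038,  0.40755513],
       [-0.31838709,  0.49785448, -0.80670353,  0.35802435],
       [ 0.45417932, -0.66684494, -0.5907952 ,  1.15482524],
       [ 0.        ,  0.        ,  0.        ,  1.        ]])}
top {'fovy': 42.2015573634053, 'cx': 327.47271356341923, 'cy': 241.17031276307364, 'view': array([[-0.02646252, -0.99964797,  0.00191698, -0.0404763 ],
       [-0.98865074,  0.02588762, -0.14798496,  0.52453485],
       [ 0.14788324, -0.00581128, -0.98898775,  1.61357124],
       [ 0.        ,  0.        ,  0.        ,  1.        ]])}
{'t': 0.1, 'joint_pos': array([-9.91406265e-01,  2.55699965e-01,  1.07118773e-01, -4.37210858e-04,
       -1.42387754e+00, -2.84605622e-01]), 'joint_velocities': array([-0.00281217, -0.00025533,  0.00309318,  0.00189071, -0.00114985,
        0.00033443]), 'effort': array([-1.99543603e-03, -3.87606096e+01,  2.38471895e+01,  5.37802309e+00,
       -3.95174080e-03, -6.87906052e-06]), 'tcp_pos': array([ 0.15972607, -0.52583463,  0.23047152]), 'tool_rot': array([ 5.95620462e-01,  8.03265540e-01,  4.90532882e-04, -7.05004265e-04]), 'force': array([-0.6265931 ,  0.7850874 , -0.29922595]), 'torque': array([ 0.00144384, -0.0125381 , -0.04300162]), 'opening': 0.08529685173241013}
```

View pics/side0.png

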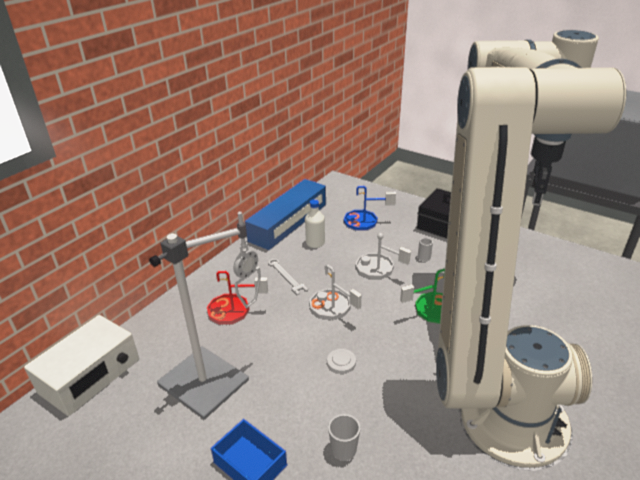

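View pics/top0.png

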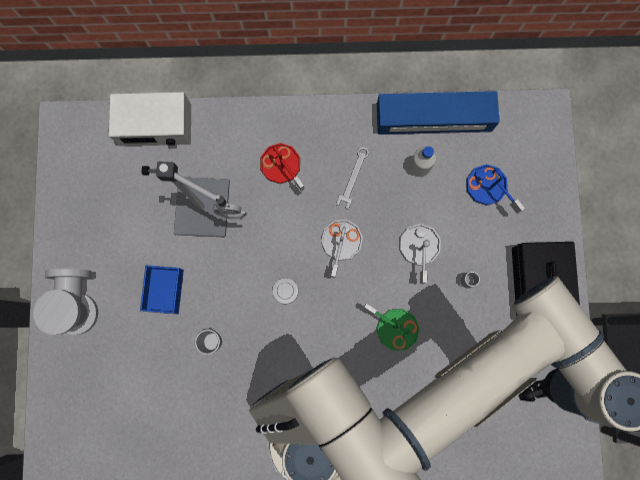

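Candidates for the tray (top pixel / side pixel):
- Steel with hook: (341,240) / (330,300).
- Steel with ball, which is plain_tray: (419,245) / (375,264).
- Red: (280,163) / (228,308).
- Blue: (487,185) / (361,219).
- Green: (398,329) / (437,305).

I choose the first and will check it in a close crop.

```bash
python3 - <<'E'
import cv2,numpy as np
a=cv2.imread("pics/side0.png");b=cv2.imread("pics/top0.png")
def c(im,x,y,w,h,s): return cv2.resize(im[y:y+h,x:x+w],None,fx=s,fy=s,interpolation=cv2.INTER_CUBIC)
A=c(a,295,255,80,75,5);B=c(b,310,205,80,75,5)
C=c(a,205,205,80,75,5);D=c(b,150,150,110,100,375/100)
cv2.imwrite("pics/crop0.png",np.hstack([A,B])[:, :800]); 
cv2.imwrite("pics/crop1.png",np.hstack([C,D])[:, :800]); 
E
```

```text
(no output)
```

View pics/crop0.png

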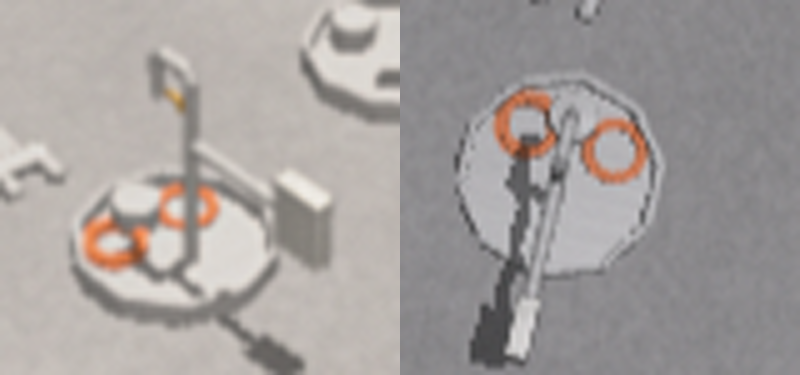

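View pics/crop1.png

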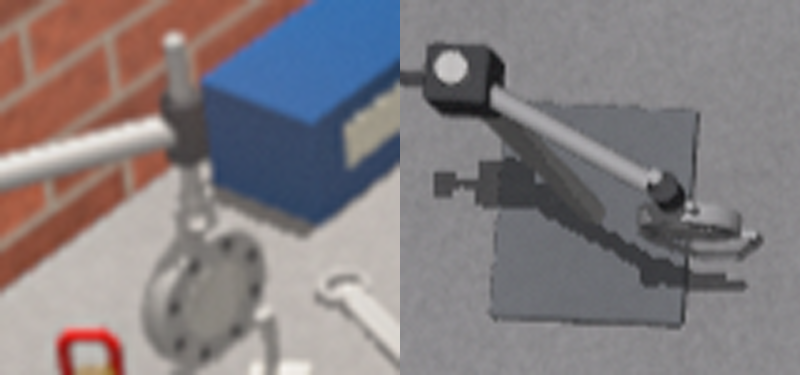

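The crop confirms it: steel tray with orange gaskets, and a hook with a brass latch at side ≈(330,274). The grip plate is at top ≈(334,271). Next I measure the poses and crop the loop.

```bash
cat > h.py <<'E'
import numpy as np,cv2
from station import camera_model
M={n:camera_model(n) for n in("side","top")}
def ray(n,u,v):
    m=M[n];f=240/np.tan(np.radians(m["fovy"])/2);R=m["view"][:3,:3];t=m["view"][:3,3]
    d=R.T@np.array([(u-m["cx"])/f,(v-m["cy"])/f,1]);return -R.T@t,d/np.linalg.norm(d)
def onz(n,u,v,z):
    o,d=ray(n,u,v);return o+d*(z-o[2])/d[2]
def tri(us,ut):
    o1,d1=ray("side",*us);o2,d2=ray("top",*ut)
    a,b=np.linalg.lstsq(np.c_[d1,-d2],o2-o1,rcond=None)[0]
    p,q=o1+a*d1,o2+b*d2;return (p+q)/2,np.linalg.norm(p-q)
def proj(n,P):
    m=M[n];f=240/np.tan(np.radians(m["fovy"])/2);c=m["view"]@np.r_[P,1]
    return np.array([m["cx"]+f*c[0]/c[2],m["cy"]+f*c[1]/c[2]])
E
python3 - <<'E'
from h import *
a=cv2.imread("pics/side0.png");b=cv2.imread("pics/top0.png")
g=cv2.cvtColor(b,cv2.COLOR_BGR2GRAY)
for thr in (165,175,185):
    m=(g>thr).astype(np.uint8); m[:, :310]=0;m[:205]=0;m[280:]=0;m[:,375:]=0
    n,l,s,c=cv2.connectedComponentsWithStats(m)
    print(thr,[(list(map(int,s[i])),c[i].round(1)) for i in range(1,n) if s[i][4]>20])
# tray outline: non-table
hsv=cv2.cvtColor(b,cv2.COLOR_BGR2HSV)
print("table grey",np.median(g[200:280,300:315]), g[236:250:2,315:330])
# foot plate
m=((g<115)&(g>85)).astype(np.uint8);m=cv2.morphologyEx(m,cv2.MORPH_OPEN,np.ones((3,3)))
m[:170]=0;m[245:]=0;m[:,:165]=0;m[:,240:]=0
n,l,s,c=cv2.connectedComponentsWithStats(m);i=1+np.argmax(s[1:,4]);print(s[i],cv2.minAreaRect(np.argwhere(l==i)[:,::-1].astype(np.float32)))
def c(im,x,y,w,h,s): return cv2.resize(im[y:y+h,x:x+w],None,fx=s,fy=s,interpolation=cv2.INTER_CUBIC)
A=c(a,200,200,100,130,4.5);B=c(b,165,155,90,100,4.5)
cv2.imwrite("pics/crop2.png",A);cv2.imwrite("pics/crop3.png",np.hstack([B]))
E
```

```text
165 [([340, 222, 16, 10, 69], array([346.7, 226.5])), ([322, 227, 11, 29, 184], array([327.3, 242. ])), ([332, 227, 7, 5, 28], array([334.9, 228.9])), ([357, 226, 6, 18, 21], array([360. , 234.6])), ([349, 231, 8, 8, 51], array([352.5, 234.7])), ([331, 234, 29, 43, 360], array([346.1, 251.3])), ([334, 245, 4, 13, 22], array([335.7, 250.8]))]
175 [([345, 224, 10, 8, 33], array([348.3, 227.1])), ([332, 227, 7, 5, 22], array([335. , 228.9])), ([322, 230, 11, 25, 158], array([327.5, 242.7])), ([349, 232, 8, 7, 44], array([352.6, 234.8])), ([339, 235, 21, 24, 268], array([348.5, 248. ])), ([332, 265, 6, 11, 43], array([334.2, 269.9]))]
185 [([344, 246, 13, 7, 31], array([351.2, 249.1])), ([340, 252, 13, 6, 46], array([345.3, 254.8])), ([332, 265, 6, 11, 41], array([334.2, 270. ]))]
table grey 139.0 [[142 142 141 142 139 134  76 156 180 176 176 177 177 177 180]
 [143 141 139 141 140 138  89 179 144 177 176 178 178 175 175]
 [143 144 139 140 141 142 156 171 163 180 181 180 180 180 180]
 [144 142 141 143 143 141 117 177 173 178 180 180 181 182 183]
 [141 137 138 141 141 138 138 124 180 180 181 180 180 179 178]
 [145 146 144 142 141 140 140  79 148 181 182 181 180 179 180]
 [142 137 139 139 140 143 142 142  75 167 184 183 182 184 184]]
[ 174  206   51   31 1020] ((199.32322692871094, 221.2426300048828), (50.45621871948242, 29.34953498840332), 2.385944128036499)
```

View pics/crop2.png

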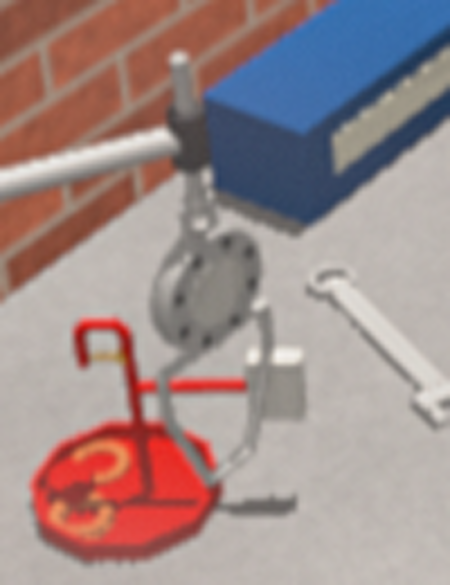

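View pics/crop3.png

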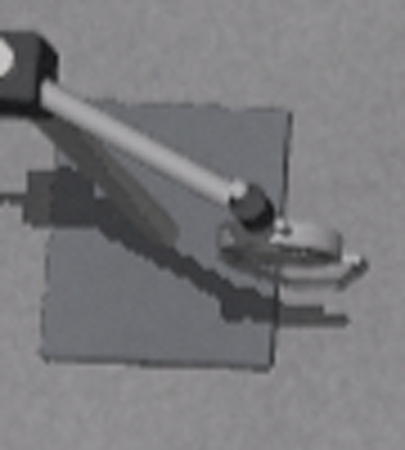

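The bottom wire of the loop is in the side view between about (246,307) and (254,303). The loop's top right end is at side (259,268) and top (245,214). The foot plate and mast give the stand's yaw.

```bash
python3 - <<'E'
from h import *
np.set_printoptions(precision=4,suppress=True)
k=lambda p:(165+p[0]/4.5,155+p[1]/4.5)
s=lambda p:(200+p[0]/4.5,200+p[1]/4.5)
tr,br,bl=[onz("top",*k(p),.014) for p in((290,108),(272,368),(42,357))]
print("plate",tr,br,bl,np.linalg.norm(tr-br),np.linalg.norm(br-bl),np.degrees(np.arctan2(*(tr-br)[[1,0]])),np.degrees(np.arctan2(*(br-bl)[[1,0]]))+90)
print("rod top",tri(s((180,57)),k((237,190))))
print("clamp c",tri(s((190,140)),k((252,205))))
print("clamp under via z .368", onz("side",*s((193,170)),.368), onz("top",*k((262,216)),.368))
print("mast top (top white)",onz("top",157.5+8.5,170-1.2,.42))
print("loop TR",tri(s((265,307)),k((360,263))))
# tray
for p in((334.2,270.),):print("grip top",onz("top",*p,.107))
o=np.array([[322+5,0]])
b=cv2.imread("pics/top0.png");g=cv2.cvtColor(b,cv2.COLOR_BGR2GRAY)
hs=cv2.cvtColor(b,cv2.COLOR_BGR2HSV)
m=((g>160)|(hs[...,1]>80)).astype(np.uint8);
w=np.zeros_like(m);w[216:263,316:366]=1;m*=w;m=cv2.morphologyEx(m,cv2.MORPH_CLOSE,np.ones((5,5)))
cs=max(cv2.findContours(m,0,2)[0],key=cv2.contourArea);print(cv2.minEnclosingCircle(cs),cv2.fitEllipse(cv2.convexHull(cs)))
(u,v),r=cv2.minEnclosingCircle(cs);print("tray c",onz("top",u,v,.014))
# hook crown top view crop0 right: (570,110)..(558,175)
h=lambda p:(310+(p[0]-400)/5,205+p[1]/5)
for p in((572,108),(558,172)):print("hook",onz("top",*h(p),.135))
print("hook side tip",tri((295+158/5,255+55/5),h((572,108))),"stem",tri((295+190/5,255+80/5),h((558,172))))
print("grip tri",tri((295+305/5,255+188/5),h((522,327))))
E
```

```text
plate [0.7061 0.2093 0.014 ] [0.5462 0.2206 0.014 ] [0.5565 0.3586 0.014 ] 0.16028706677696572 0.1383339008988353 -4.041777381465431 -4.268315495434635
rod top (array([0.5636, 0.1715, 0.42  ]), np.float64(0.0002555595134083169))
clamp c (array([0.5652, 0.1713, 0.3764]), np.float64(0.0022315726124804013))
clamp under via z .368 [0.5563 0.1794 0.368 ] [0.5626 0.1686 0.368 ]
mast top (top white) [0.6267 0.2786 0.42  ]
loop TR (array([0.5608, 0.1365, 0.261 ]), np.float64(0.0021435442122669807))
grip top [ 0.439  -0.0689  0.107 ]
((341.5, 241.0), 21.708393096923828) ((341.65960693359375, 239.85726928710938), (39.69212341308594, 41.82914352416992), 20.149446487426758)
tray c [ 0.5265 -0.0923  0.014 ]
hook [ 0.5448 -0.0972  0.135 ]
hook [ 0.5125 -0.0892  0.135 ]
hook side tip (array([ 0.5458, -0.0984,  0.1206]), np.float64(0.0032358222794176346)) stem (array([ 0.5159, -0.0887,  0.1227]), np.float64(0.0034719144777968476))
grip tri (array([ 0.4382, -0.0697,  0.1006]), np.float64(0.0007855209012024724))
```

```bash
python3 - <<'E'
from h import *
np.set_printoptions(precision=4,suppress=True)
O=np.array([.5634,.1703,0]);yaw=np.radians(-4.15);nx=np.array([np.cos(yaw),np.sin(yaw),0]);ny=np.array([-nx[1],nx[0],0])
def pl(u,v):
    o,d=ray("side",u,v);p=o+d*(nx@(O-o))/(nx@d);return (p-O)@ny,p[2]
for n,p in dict(botL=(210,481),botR=(243,464),TR=(265,307),TL=(163,383),Lk=(163,405),fl_bot=(205,347)).items():
    print(n,np.array(pl(200+p[0]/4.5,200+p[1]/4.5)))
E
```

```text
botL [0.0154 0.1851]
botR [-0.007   0.1802]
TR [-0.0327  0.262 ]
TL [0.0358 0.2604]
Lk [0.0376 0.2484]
fl_bot [0.0078 0.2636]
```

>>> step_arm(series=[[0, 0, 0, 10.6], [0, 0, 0, 10.6], [0, 0, 0, 10.7], [50, 15, 0, 0], [50, 15, 0, 0], [50, 15, 0, 0], [50, 15, 0, 0], [50, 15, 0, 0], [50, 15, 0, 0], [50, 15, 0, 0], [50, 15, 0, 0], [50, 15, 0, 0], [50, 15, 0, 0], [14, 1, 0, 0], [0, 0, 0, 0], [0, 0, 0, 0]], gripper=60)

```text
t: 2.1
tcp_pos: [0.4383, -0.0696, 0.2313]
tool_rot: [0.794, 0.608, -0.0, -0.0]
force: [-0.1, -0.1, -0.2]
opening: 0.0602
```

The measured wire centre is z≈0.183: the top wire is at 0.261, minus 78 mm. That lies within the stated 177–203 mm range. Now I descend.

>>> step_arm(series=[[0, 0, 33, 0], [0, 0, 33, 0], [0, 0, 33, 0], [0, 0, 33, 0], [0, 0, 33, 0], [0, 0, 0, 0], [0, 0, 0, 0]])

```text
t: 2.98
tcp_pos: [0.4396, -0.0695, 0.0677]
tool_rot: [0.794, 0.608, 0.001, 0.001]
force: [-1.1, 0.2, 0.8]
opening: 0.0598
```

```bash
python3 - <<'E'
from station import *
import cv2,numpy as np
c=lambda im,x,y,w,h,s: cv2.resize(im[y:y+h,x:x+w],None,fx=s,fy=s,interpolation=cv2.INTER_CUBIC)
a=get_image("side");b=get_image("top")
cv2.imwrite("pics/g1.png",np.hstack([c(a,290,230,100,125,4),c(b,290,200,100,125,4)]))
E
```

```text
(no output)
```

View pics/g1.png

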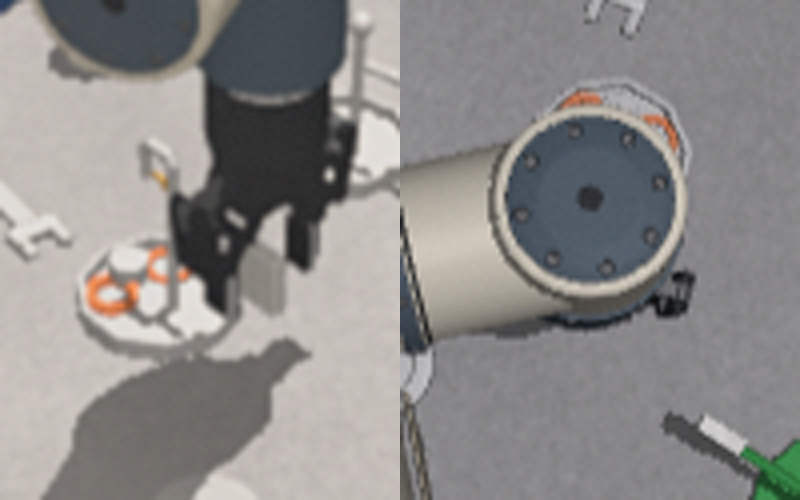

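The fingers straddle the grip plate at crop (262,275), and nothing else is touched. Closing now.

>>> step_arm(series=[[0, 0, 0, 0], [0, 0, 0, 0], [0, 0, 0, 0], [0, 0, 0, 0], [0, 0, 0, 0], [0, 0, 0, 0]], gripper=0, grip_force=110)

```text
t: 3.82
tcp_pos: [0.4391, -0.0688, 0.0667]
tool_rot: [0.793, 0.609, 0.0, 0.0]
force: [-0.5, 1.7, 6.3]
opening: 0.0107
```

>>> step_arm(series=[[0, 0, -4, 0], [0, 0, -8, 0], [0, 0, -12, 0], [0, 0, -12, 0], [0, 0, -12, 0], [0, 0, -12, 0], [0, 0, 0, 0], [0, 0, 0, 0]])

```text
t: 4.82
tcp_pos: [0.4385, -0.0688, 0.126]
tool_rot: [0.793, 0.609, -0.0, -0.0]
force: [-0.4, -1.1, -1.4]
opening: 0.0107
```

```bash
python3 - <<'E'
from station import *
import cv2,numpy as np
c=lambda im,x,y,w,h,s: cv2.resize(im[y:y+h,x:x+w],None,fx=s,fy=s,interpolation=cv2.INTER_CUBIC)
a=get_image("side");b=get_image("top")
cv2.imwrite("pics/s2.png",a);cv2.imwrite("pics/t2.png",b)
cv2.imwrite("pics/g2.png",np.hstack([c(a,290,200,100,125,4),c(b,290,200,100,125,4)]))
E
```

```text
(no output)
```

View pics/g2.png

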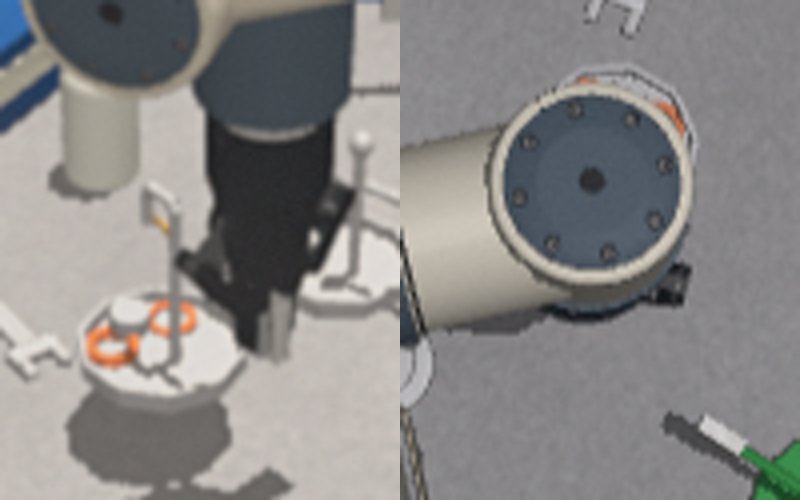

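```bash
python3 - <<'E'
from h import *
from station import read_state
np.set_printoptions(precision=4,suppress=True)
s=read_state();T=s["tcp_pos"];q=s["tool_rot"];A=2*np.arctan2(q[1],q[0]);yaw=A-np.pi/2
print(T,np.degrees(yaw))
R=np.array([[np.cos(yaw),-np.sin(yaw)],[np.sin(yaw),np.cos(yaw)]])
zb=T[2]-.0667
for n,(x,z) in dict(crown_top_mid=(0,.135),stem_crown=(-13,.131),tip_crown=(13,.131),tip_end=(13,.100),arm_stem=(-13,.085),stem_base=(-13,.004)).items():
    x=x/1000 if abs(x)>1 else x
    P=np.r_[T[:2]+R@[.095+x,0],zb+z];print(n,P,proj("side",P),((proj("side",P)-[290,200])*4))
E
```

```text
[ 0.4384 -0.0689  0.1258] -15.013859762512617
crown_top_mid [ 0.5301 -0.0935  0.1941] [329.8416 245.6523] [159.3666 182.6092]
stem_crown [ 0.5176 -0.0901  0.1901] [333.355  249.2234] [173.4198 196.8934]
tip_crown [ 0.5427 -0.0969  0.1901] [326.3917 244.718 ] [145.5668 178.8721]
tip_end [ 0.5427 -0.0969  0.1591] [326.5223 254.6513] [146.0891 218.6052]
arm_stem [ 0.5176 -0.0901  0.1441] [333.4111 263.9493] [173.6444 255.7973]
stem_base [ 0.5176 -0.0901  0.0631] [333.5047 288.5026] [174.0188 354.0105]
```

The predicted hook corners agree with the picture to about 1 px (crown near side (330,247)), so the tray is where I expected in the gripper and level. Next I raise it, turn to the stand's yaw, and go to a point 70 mm short of the loop.

>>> step_arm(series=[[0, 0, -10, 0], [0, 0, -20, -3], [0, 0, -15, -4], [10, -2, 0, -3.9], [20, -5, 0, 0], [35, -8, 0, 0], [40, -9, 0, 0], [40, -9, 0, 0], [40, -9, 0, 0], [35, -8, 0, 0], [18, -5, 0, 0], [10, -3, 0, 0], [0, 0, 0, 0], [0, 0, 0, 0], [0, 0, 0, 0], [0, 0, 0, 0]])

```text
t: 6.92
tcp_pos: [0.3995, 0.1822, 0.1713]
tool_rot: [0.732, 0.681, -0.0, 0.0]
force: [-0.6, 0.3, -0.9]
opening: 0.0108
```

```bash
python3 - <<'E'
from station import *
import cv2,numpy as np
c=lambda im,x,y,w,h,s: cv2.resize(im[y:y+h,x:x+w],None,fx=s,fy=s,interpolation=cv2.INTER_CUBIC)
a=get_image("side");b=get_image("top")
cv2.imwrite("pics/s3.png",a);cv2.imwrite("pics/t3.png",b)
cv2.imwrite("pics/g3.png",np.hstack([c(a,195,200,115,170,3.5),c(b,150,140,115,170,3.5)])[:, :800])
s=read_state();print(s["tcp_pos"],s["tool_rot"],s["force"],s["joint_pos"])
E
```

```text
[0.39945627 0.18241546 0.17128568] [ 7.32148189e-01  6.81145380e-01 -1.80859522e-05  1.72032749e-05] [-0.33838779  0.47755639 -1.45485335] [ 7.87686013e-01  6.44287413e-02 -2.77629483e-01  3.50225682e-05
 -1.22877557e+00 -2.43063860e+00]
```

View pics/g3.png

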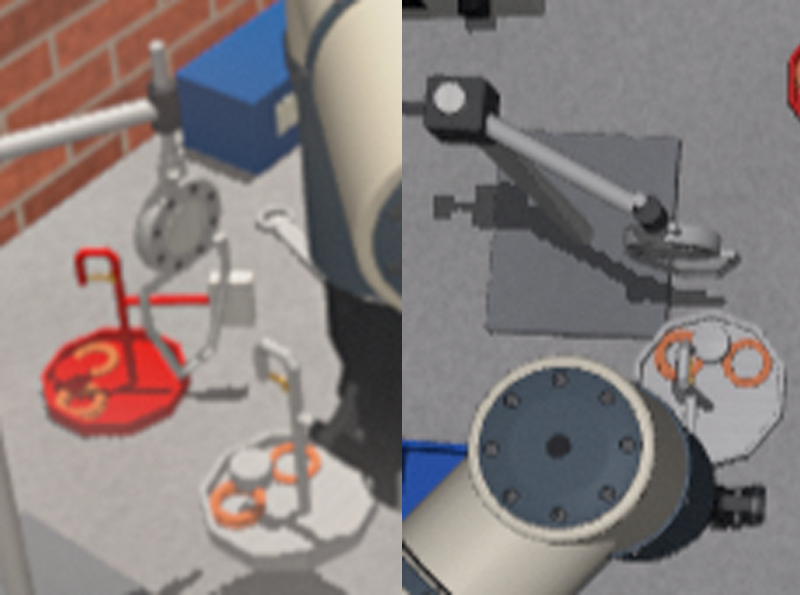

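View pics/s3.png

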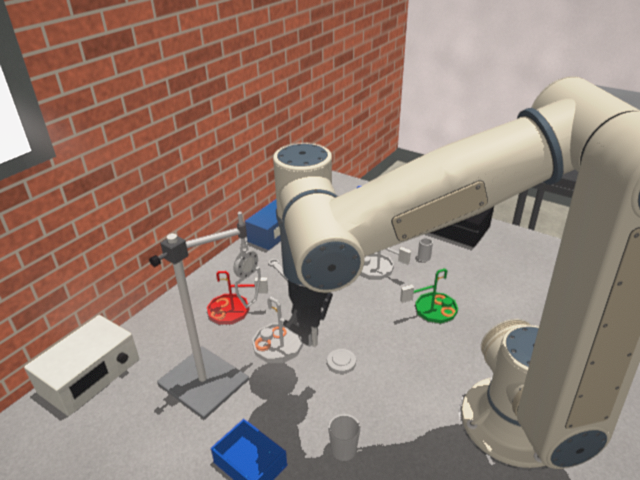

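View pics/t3.png

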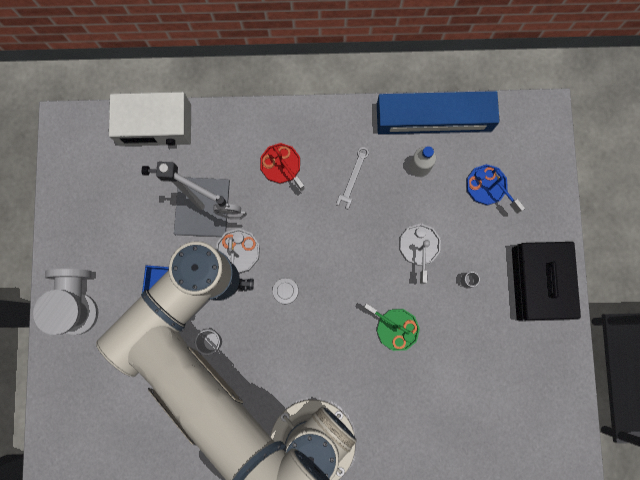

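```bash
python3 - <<'E'
from h import *
np.set_printoptions(precision=4,suppress=True)
p,e=tri((303,155),(198,268));print("cap",p,e)
print("cap rad",np.linalg.norm(onz("top",225,268,p[2])-onz("top",198,268,p[2])))
yaw=np.radians(-4.06);R=np.array([[np.cos(yaw),-np.sin(yaw)],[np.sin(yaw),np.cos(yaw)]])
T=np.array([.3995,.1824,.1713]);zb=T[2]-.0667
for n,(x,z) in dict(crown_top=(0,.135),stem_crown=(-.013,.131),tip_crown=(.013,.131),tip_end=(.013,.100)).items():
    P=np.r_[T[:2]+R@[.095+x,0],zb+z];print(n,P,(proj("side",P)-[195,200])*3.5,(proj("top",P)-[150,140])*3.5+[402.5,0])
E
```

```text
cap [0.4004 0.1777 0.5875] 0.0018074538775368653
cap rad 0.04732865970918692
crown_top [0.4943 0.1757 0.2396] [273.7692 339.2769] [679.9919 361.5692]
stem_crown [0.4813 0.1766 0.2356] [290.6165 353.1018] [679.5963 381.7196]
tip_crown [0.5072 0.1748 0.2356] [258.0378 335.7443] [682.2328 343.2031]
tip_end [0.5072 0.1748 0.2046] [261.8047 374.4402] [689.1935 350.1517]
```

```bash
python3 - <<'E'
import cv2,numpy as np
c=lambda im,x,y,w,h,s: cv2.resize(im[y:y+h,x:x+w],None,fx=s,fy=s,interpolation=cv2.INTER_CUBIC)
a=cv2.imread("pics/s3.png");b=cv2.imread("pics/t3.png")
cv2.imwrite("pics/z3.png",np.hstack([c(a,235,262,50,70,8),c(b,205,195,50,70,8)]))
E
```

```text
(no output)
```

View pics/z3.png

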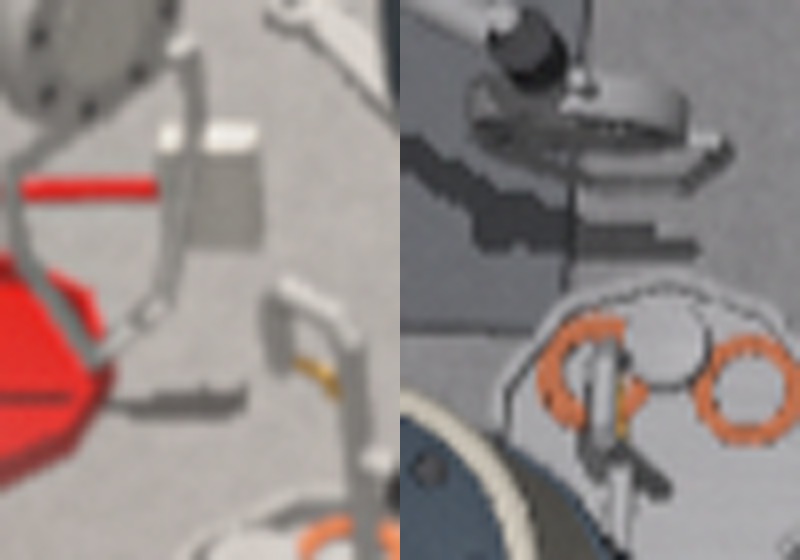

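```bash
python3 - <<'E'
from h import *
np.set_printoptions(precision=4,suppress=True)
S=lambda x,y:(235+x/8,262+y/8)
T=lambda x,y:(205+(x-400)/8,195+y/8)
print("wire R",tri(S(167,305),T(690,187)))
print("wire L by z .183",onz("side",*S(97,358),.183),"R",onz("side",*S(167,305),.183),"topR",onz("top",*T(690,187),.183),"topmid",onz("top",*T(620,183),.183))
print("tipcrown",tri(S(278,293),T(605,345)),"stemcrown",tri(S(348,335),T(598,440)))
O=np.array([.5634,.1703]);yaw=np.radians(-4.15);ny=np.array([-np.sin(yaw),np.cos(yaw)])
for z in(.177,.183,.19):
  for s in(-1,1):
    P=np.r_[O+ny*.014*s,z];p=proj("side",P);t=proj("top",P);print(z,s,(p-[235,262])*8,(t-[205,195])*8+[400,0])
E
```

```text
wire R (array([0.5637, 0.1552, 0.1825]), np.float64(0.0004496914773694938))
wire L by z .183 [0.5657 0.1831 0.183 ] R [0.5635 0.1557 0.183 ] topR [0.5634 0.155  0.183 ] topmid [0.5652 0.1763 0.183 ]
tipcrown (array([0.5074, 0.1738, 0.2276]), np.float64(0.002134331149286052)) stemcrown (array([0.4804, 0.1766, 0.2277]), np.float64(0.0005281441250599381))
0.177 -1 [170.6297 323.8864] [688.4603 193.9466]
0.177 1 [ 99.9005 378.421 ] [597.0192 189.7739]
0.183 -1 [168.7394 307.6386] [685.79   190.3431]
0.183 1 [ 97.7695 362.0933] [593.991  186.1543]
0.19 -1 [166.52   288.5609] [682.6482 186.1031]
0.19 1 [ 95.267 342.92 ] [590.4281 181.8955]
```

The wire is at (0.5646, 0.1693, 0.1825), 27.7 mm long against the stated 28 mm. The hook centre is at about (0.494, 0.1755). From there it goes 70 mm forward, slightly raised, with the tip above the wire.

>>> step_arm(series=[[0, 4, -3, 0], [0, 8, 0, 0], [-1, 8, 0, 0], [0, 8, 0, 0], [0, 8, 0, 0], [0, 8, 0, 0], [0, 7, 0, 0], [0, 6, 0, 0], [0, 5, 0, 0], [0, 5, 0, 0], [0, 3.5, 0, 0], [0, 0, 0, 0], [0, 0, 0, 0], [0, 0, 0, 0]])

```text
t: 8.78
tcp_pos: [0.4695, 0.1767, 0.1744]
tool_rot: [0.732, 0.681, 0.0, -0.0]
force: [-0.1, -0.4, -1.3]
opening: 0.0108
```

```bash
python3 - <<'E'
from station import *
import cv2,numpy as np
c=lambda im,x,y,w,h,s: cv2.resize(im[y:y+h,x:x+w],None,fx=s,fy=s,interpolation=cv2.INTER_CUBIC)
a=get_image("side");b=get_image("top")
cv2.imwrite("pics/s4.png",a);cv2.imwrite("pics/t4.png",b)
cv2.imwrite("pics/z4.png",np.hstack([c(a,225,252,50,70,8),c(b,205,180,50,70,8)]))
s=read_state();print(s["tcp_pos"],s["tool_rot"],s["force"])
E
```

```text
[0.46955418 0.17666463 0.17433185] [7.31954686e-01 6.81353312e-01 4.22738634e-05 1.97208427e-06] [ 0.47385764 -0.16290816 -0.58938838]
```

View pics/z4.png

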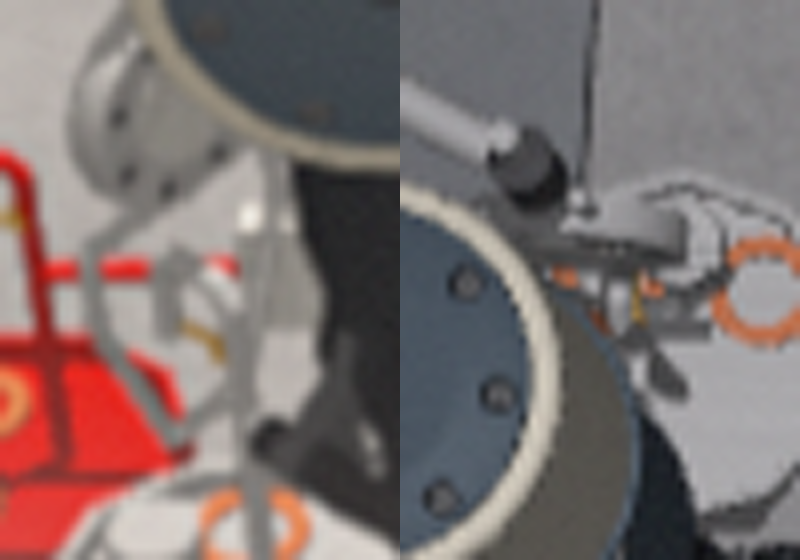

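The hook is inside the loop: crown at side crop (205,265), straight above the wire at (212,415). Going down in small steps while watching the force.

>>> step_arm(series=[[0, 0, 4, 0], [0, 0, 4, 0], [0, 0, 4, 0], [0, 0, 4, 0], [0, 0, 3, 0], [0, 0, 1, 0], [0, 0, 0, 0], [0, 0, 0, 0]])

```text
t: 9.88
tcp_pos: [0.4697, 0.1767, 0.1544]
tool_rot: [0.732, 0.681, 0.0, -0.0]
force: [0.2, 0.0, -1.8]
opening: 0.0106
```

>>> step_arm(series=[[0, 0, 1, 0], [0, 0, 1, 0], [0, 0, 1, 0], [0, 0, 1, 0], [0, 0, 0, 0], [0, 0, 0, 0]])

```text
t: 10.62
tcp_pos: [0.4698, 0.1767, 0.1504]
tool_rot: [0.732, 0.681, 0.0, 0.0]
force: [0.5, 0.3, 1.6]
opening: 0.0109
```

>>> step_arm(series=[[0, 0, 1, 0], [0, 0, 1, 0], [0, 0, 1, 0], [0, 0, 0, 0], [0, 0, 0, 0]])

```text
t: 11.25
tcp_pos: [0.4694, 0.1766, 0.1471]
tool_rot: [0.732, 0.681, -0.0, -0.0]
force: [0.2, -0.3, 2.0]
opening: 0.0108
```

>>> step_arm(series=[[0, 0, 1, 0], [0, 0, 1, 0], [0, 0, 1, 0], [0, 0, 1, 0], [0, 0, 0, 0]])

```text
t: 11.88
tcp_pos: [0.4694, 0.1765, 0.143]
tool_rot: [0.732, 0.681, -0.0, -0.0]
force: [-0.6, 0.5, 0.4]
opening: 0.0109
```

>>> step_arm(series=[[0, 0, 1, 0], [0, 0, 1, 0], [0, 0, 1, 0], [0, 0, 0, 0]])

```text
t: 12.38
tcp_pos: [0.4695, 0.1766, 0.1401]
tool_rot: [0.732, 0.681, -0.0, -0.0]
force: [0.2, -0.1, 0.4]
opening: 0.0109
```

```bash
python3 - <<'E'
from station import *
import cv2,numpy as np
c=lambda im,x,y,w,h,s: cv2.resize(im[y:y+h,x:x+w],None,fx=s,fy=s,interpolation=cv2.INTER_CUBIC)
a=get_image("side")
cv2.imwrite("pics/z5.png",c(a,225,252,80,75,8))
s=read_state();print(s["tcp_pos"],s["tool_rot"],s["force"])
E
```

```text
[0.46949841 0.17659996 0.14012915] [ 7.32040502e-01  6.81261083e-01 -1.68091248e-04 -1.09436651e-04] [ 0.46436118  0.45829071 -0.59839947]
```

View pics/z5.png

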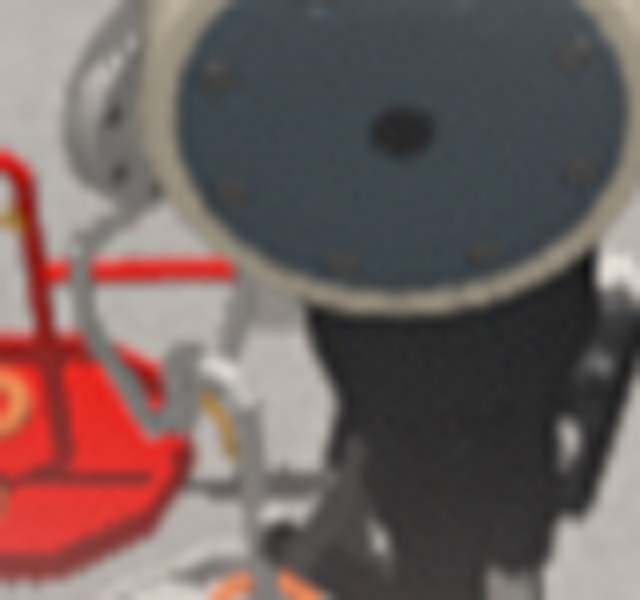

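The brass latch is swung open (crop (205,395)–(235,460)), and the wire is inside the mouth against the tip leg. I continue.

>>> step_arm(series=[[0, 0, 1, 0], [0, 0, 1, 0], [0, 0, 1, 0], [0, 0, 1, 0], [0, 0, 0, 0]])

```text
t: 13.05
tcp_pos: [0.4692, 0.1765, 0.1358]
tool_rot: [0.732, 0.681, -0.001, -0.0]
force: [0.5, -0.3, -1.9]
opening: 0.0106
```

>>> step_arm(series=[[0, 0, 1, 0], [0, 0, 1, 0], [0, 0, 0, 0]])

```text
t: 13.42
tcp_pos: [0.4696, 0.1766, 0.1342]
tool_rot: [0.732, 0.681, -0.0, -0.0]
force: [-0.5, -0.5, -1.9]
opening: 0.0108
```

>>> step_arm(series=[[0, 0, 1, 0], [0, 0, 0, 0], [0, 0, 0, 0]])

```text
t: 13.8
tcp_pos: [0.4697, 0.1767, 0.1333]
tool_rot: [0.732, 0.681, 0.0, 0.0]
force: [0.5, -0.5, -1.8]
opening: 0.011
```

>>> step_arm(series=[[0, 0, 1, 0], [0, 0, 0, 0], [0, 0, 0, 0]])

```text
t: 14.18
tcp_pos: [0.4699, 0.1767, 0.1326]
tool_rot: [0.732, 0.681, 0.0, 0.0]
force: [-0.1, 0.0, 1.7]
opening: 0.0109
```

```bash
python3 - <<'E'
from station import *
import cv2,numpy as np
c=lambda im,x,y,w,h,s: cv2.resize(im[y:y+h,x:x+w],None,fx=s,fy=s,interpolation=cv2.INTER_CUBIC)
a=get_image("side");b=get_image("top")
cv2.imwrite("pics/z6.png",np.hstack([c(a,225,270,50,60,8),c(b,205,180,50,60,8)]))
s=read_state();print(s["tcp_pos"],s["tool_rot"],s["force"])
E
```

```text
[0.4698963  0.17673447 0.13255918] [7.31969227e-01 6.81337596e-01 3.34989787e-04 1.33280690e-04] [0.23380636 0.10691232 0.90616457]
```

View pics/z6.png

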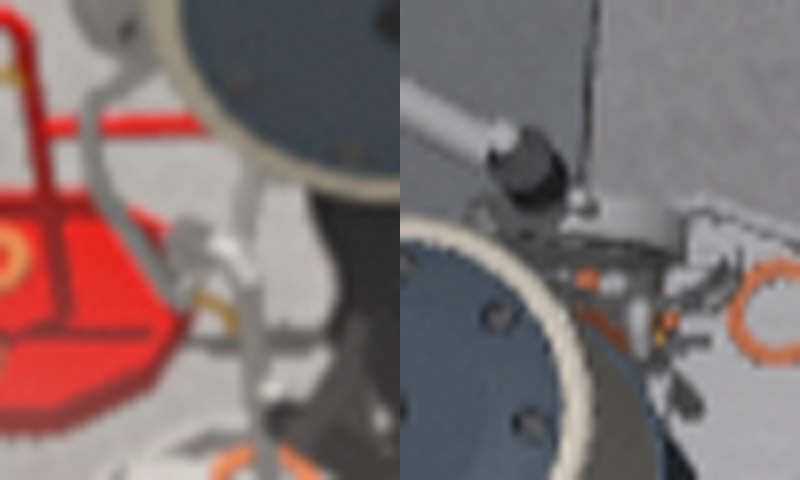

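The latch lies parallel to the crown again (crop (235,320)–(195,297)), so it is shut, and the wire is above it. The force reads about +1 N against −1.4 N hanging free, so the stand carries about 2.5 N. I dwell, ease to roughly the tray's own weight, lower the grip force, then open slowly.

>>> step_arm(series=[[0, 0, 0, 0], [0, 0, 0, 0], [0, 0, 0, 0], [0, 0, -0.3, 0], [0, 0, 0, 0], [0, 0, 0, 0]], grip_force=60)

```text
t: 15.02
tcp_pos: [0.4697, 0.1766, 0.1326]
tool_rot: [0.732, 0.681, -0.0, 0.0]
force: [0.6, -0.5, 0.9]
opening: 0.0105
```

>>> step_arm(series=[[0, 0, 0, 0], [0, 0, 0, 0], [0, 0, 0, 0], [0, 0, 0, 0]], grip_force=20)

```text
t: 15.52
tcp_pos: [0.4696, 0.1766, 0.1326]
tool_rot: [0.732, 0.681, 0.0, -0.0]
force: [-0.0, -0.1, 1.5]
opening: 0.0107
```

>>> step_arm(series=[[0, 0, -0.3, 0], [0, 0, 0, 0], [0, 0, 0, 0], [0, 0, 0, 0]])

```text
t: 16.02
tcp_pos: [0.4696, 0.1766, 0.1328]
tool_rot: [0.732, 0.681, -0.0, -0.0]
force: [0.2, -0.4, 1.2]
opening: 0.0108
```

>>> step_arm(series=[[0, 0, 0, 0], [0, 0, 0, 0]], gripper=13)

```text
t: 16.27
tcp_pos: [0.4695, 0.1765, 0.1327]
tool_rot: [0.732, 0.681, -0.0, -0.0]
force: [-0.1, -0.2, 0.7]
opening: 0.0131
```

>>> step_arm(series=[[0, 0, 0, 0], [0, 0, 0, 0]], gripper=16)

```text
t: 16.52
tcp_pos: [0.4696, 0.1766, 0.1329]
tool_rot: [0.732, 0.681, -0.0, -0.0]
force: [0.4, -0.7, -0.1]
opening: 0.0162
```

>>> step_arm(series=[[0, 0, 0, 0], [0, 0, 0, 0], [0, 0, 0, 0], [0, 0, 0, 0], [0, 0, 0, 0], [0, 0, 0, 0]], gripper=30)

```text
t: 17.27
tcp_pos: [0.4696, 0.1766, 0.1329]
tool_rot: [0.732, 0.681, -0.0, -0.0]
force: [0.3, 0.2, 0.1]
opening: 0.03
```

```bash
python3 - <<'E'
from station import *
import cv2,numpy as np
c=lambda im,x,y,w,h,s: cv2.resize(im[y:y+h,x:x+w],None,fx=s,fy=s,interpolation=cv2.INTER_CUBIC)
a=get_image("side");b=get_image("top")
cv2.imwrite("pics/z7.png",np.hstack([c(a,215,250,100,120,4),c(b,180,170,100,120,4)]))
s=read_state();print(s["tcp_pos"],s["opening"],s["force"])
E
```

```text
[0.4696371  0.17661713 0.13287864] 0.029967203130063468 [-0.00871239 -0.06565367 -0.73361689]
```

View pics/z7.png

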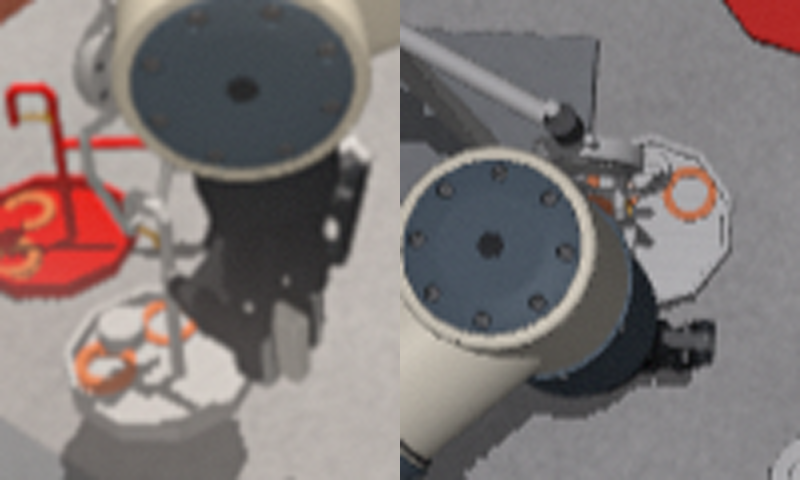

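The tray is released and still hangs from the loop, level. I open wider and back straight away.

>>> step_arm(series=[[0, 0, 0, 0], [0, 0, 0, 0], [0, 0, 0, 0], [0, 0, 0, 0], [0, -3, 0, 0], [0, -6, 0, 0], [0, -10, 0, 0], [0, -15, 0, 0], [0, -20, 0, 0], [0, -20, 0, 0], [0, -20, 0, 0], [0, -15, 0, 0], [0, -10, 0, 0], [0, 0, 0, 0], [0, 0, 0, 0], [0, 0, 0, 0], [0, 0, 0, 0], [0, 0, 0, 0], [0, 0, 0, 0], [0, 0, 0, 0]], gripper=60)

```text
t: 19.88
tcp_pos: [0.351, 0.1852, 0.1329]
tool_rot: [0.732, 0.681, 0.0, -0.0]
force: [0.7, 0.6, -0.5]
opening: 0.0601
```

```bash
python3 - <<'E'
from station import *
import cv2,numpy as np
c=lambda im,x,y,w,h,s: cv2.resize(im[y:y+h,x:x+w],None,fx=s,fy=s,interpolation=cv2.INTER_CUBIC)
a=get_image("side");b=get_image("top")
cv2.imwrite("pics/z8.png",np.hstack([c(a,205,210,100,150,4),c(b,180,170,100,150,4)]))
cv2.imwrite("pics/s8.png",a);cv2.imwrite("pics/t8.png",b)
s=read_state();print(s["t"],s["tcp_pos"],s["opening"],s["force"])
E
```

```text
19.975 [0.35096157 0.1851561  0.1329102 ] 0.06009706742789717 [ 0.07592149  0.27555554 -0.25160153]
```

View pics/z8.png

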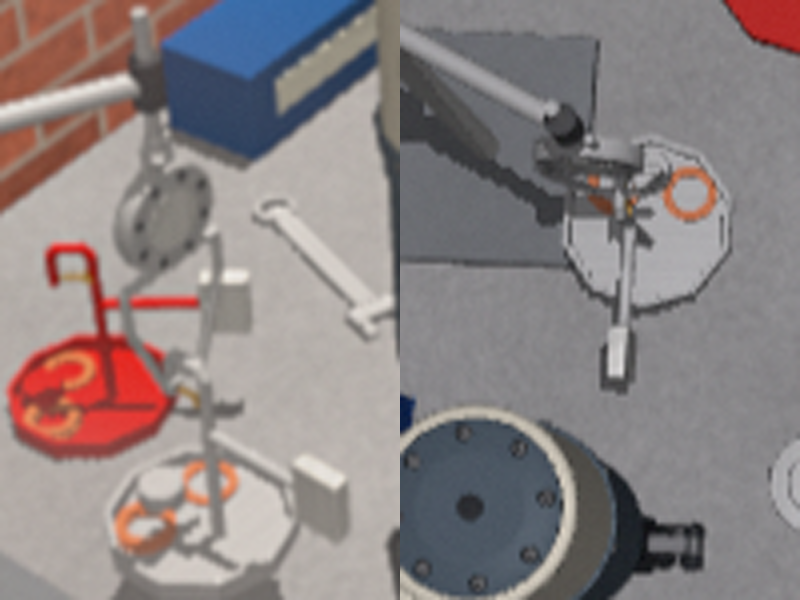

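View pics/t8.png

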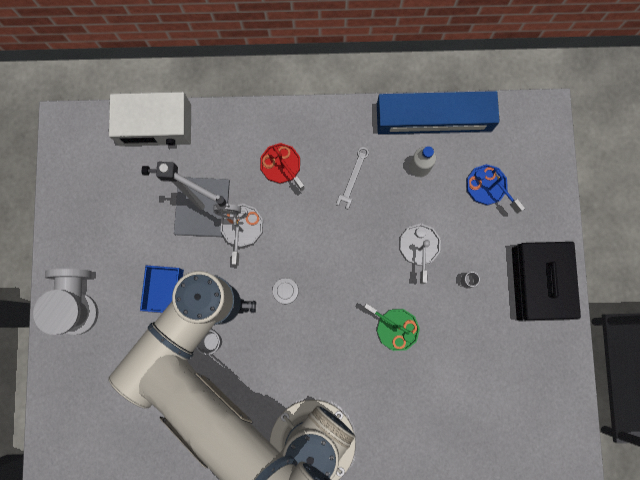

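The tray hangs in the loop, the latch is shut, and the bystanders are where they were. Now I check stillness and tilt.

>>> step_arm(series=[[0, 0, 0, 0], [0, 0, 0, 0], [0, 0, 0, 0], [0, 0, 0, 0]])

```text
t: 20.48
tcp_pos: [0.3509, 0.1852, 0.1329]
tool_rot: [0.732, 0.681, -0.0, 0.0]
force: [0.4, 0.4, 0.1]
opening: 0.0601
```

```bash
python3 - <<'E'
from station import *
from h import *
a=get_image("side");b=get_image("top")
for n,i in(("s8",a),("t8",b)):
    d=cv2.absdiff(cv2.imread(f"pics/{n}.png"),i).max(2);r=d[210:360,205:305] if n=="s8" else d[170:270,190:270];print(n,(r>40).sum())
t0=cv2.imread("pics/t0.png") if False else cv2.imread("pics/top0.png")
O=np.array([.5517,.1712])
for z in(.18,.07):print((proj("side",np.r_[O,z])-[205,210])*4)
# tray tilt: grip top at tri; centre 
print("grip top",tri((205+318/4,210+462/4),(180+218/4,170+352/4)))
c=lambda im,x,y,w,h,s: cv2.resize(im[y:y+h,x:x+w],None,fx=s,fy=s,interpolation=cv2.INTER_CUBIC)
cv2.imwrite("pics/z9.png",c(a,225,280,75,75,8))
E
```

```text
s8 0
t8 0
[202.67276927 388.09043954]
[219.41645876 529.88883337]
grip top (array([0.46932806, 0.17446281, 0.16975051]), np.float64(0.0024384778350559134))
```

View pics/z9.png

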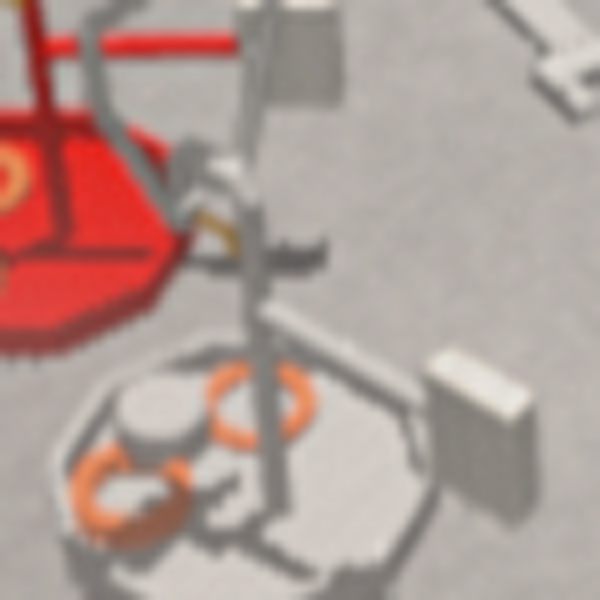

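The tray is still: there is no pixel change between the two looks. The stem slope is about 6° against 6.7° projected for a true vertical, so it hangs upright. The latch is shut below the wire. Handing in.

```bash
python3 -c "
from station import *
order.job_done();print(read_state()['t'])"
```

```text
the job is handed in; nothing more can be done
the job is handed in; nothing more can be done
```

The steel tray with the snap hook now hangs from the wire loop, released, and I handed the job in at about 20.6 s. No verdict was reported.

**What I did**
- I picked the tray up by its grip plate, turned it to the stand's yaw and put the hook through the loop.
- I pressed down in 1 mm steps. The latch opened at about 3–4 N on the wire and shut again once the wire was home.
- The wire carried roughly 2–3 N while I still held the tray. I then lowered the grip force, opened slowly and backed straight away.

**Last checks**
- **Latch:** shut, with the wire above it.
- **Motion:** no pixel change between two looks about 0.6 s apart.
- **Tilt:** the stem slopes about 6° in the picture, where a true vertical would show 6.7°, so it hangs upright.
- **Bystanders:** by eye, everything in view in the final top picture looked unmoved. I did not measure the distances. The beaker was partly hidden by the arm.

**What disagreed**
- The wire touched the latch about 4–5 mm higher than the cameras predicted. The cameras put the wire at z ≈ 0.183 m, while contact implies about 0.187–0.190 m. Both are within the allowed range, and I went by the contact force.
- My triangulated hook height read about 8 mm low, probably from where I picked the edge.

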